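Line up the castle nut on the gluing arbor

ROBOT

A 7-joint arm with a two-finger parallel gripper is mounted at the origin on the work surface. World frame = base frame: x ahead of the robot, y to its left, z up, the work surface at z = 0. Lengths are in mm, angles in rad, forces in N, time in s.
With the tool pointing down it reaches from about 425 to 950 mm from the base axis. Payload 4.7 kg.
Tool frame: the origin (TCP) lies midway between the tips of the shut fingers; the grasp point (between the pads) lies r.grasp_offset behind it (r.grasp_offset is the distance from the TCP to the grasp point, in mm); z points along the fingers, y is the direction in which the jaws open and shut (so a half turn about z gives the same grasp; the last joint's range is limited). The gripper opens to 85 mm and grips with 20 to 120 N. Pads are 22 mm wide; open, the fingers measure 114 mm over their backs; the gripper's body (76 mm by 85 mm) begins 54 mm behind the grasp point. The pads swing forward as they close: fully open they stand 13 mm farther back than shut.
Start: joints at [-1.141, 0.469, -0.049, 1.532, 0.024, 1.141, -0.082], TCP at [298.903, 605.232, 231.335] pointing down, gripper open.
Joint ranges: [-2.59, 2.59], [-0.33, 1.99], [-1.39, 1.29], [0.1, 2.45], [-1.04, 4.18], [0.21, 1.99], [-2.66, 2.66]. Speed limits (rad/s): [2.57, 2.57, 3.14, 3.14, 3.14, 3.14, 3.14].

INTERFACE

Orientations are given as a unit quaternion [x, y, z, w].
In Python, from station import r, eyes gives the robot as it stands.
- The arm moves only by the tool carry_out, never from a script. Its arguments are lists of equal length, an entry for each row: "grip": the finger opening in mm, from 0 to 85.4; "travel": the shift along the tool's x, y, z in units of 50 mm (1.0 is 50 mm), a list of three; "yaw": the turn about the tool's z in units of 8 degrees (1.0 is 8 degrees). A call has 1 to 12 rows; each row shifts and turns the commanded pose from where the row before left it, along the tool's axes as they then stand; what a row does not reach is not made up. A row lasts 1/10 s, in which the tool goes at most 50 mm and 8.59 degrees, less where a joint would pass 70% of its speed; a pose out of reach is approached as far as the arm can. A call is refused whole if a number of a shift passes 1 or a number of a turn 1, either way. A call with a gripper value outside its range is refused whole. The fingers move at their own pace and stop on an object; "grip_force" is the grip in N (left out, the last holds). Time passes only in rows, so rows that do not move let the fingers close. It gives the time, the measured TCP pose, the force and the opening at its end, in the units of the state.
- r.state(): the state, without advancing time (a new reading comes with each control period).
- eyes.get_image(name): name is "side" or "top" or "wrist"; returns the picture (384x512x3 uint8, red, green, blue); there is no depth.
- eyes.calibration(name): a dict with "vertical_fov" (degrees; the focal length in pixels is half the picture's height over the tangent of half this angle, whatever the lens; pixels are square), "cx", "cy" (the principal point, pixels), "k1" (the pictures are not rectified: a ray, as slopes to the right and down, at radius r is drawn at 1 + k1 r^2 times it, then the intrinsics apply), "R" (3x3) and "t" (3): a world point X has camera coordinates R X + t; the wrist camera has in their place "T_tool_cam" (4x4, takes a point from camera to tool coordinates, whose origin is the TCP and whose axes are the flange's). Camera axes: x right, y down, z forward; pixel columns grow to the right and rows downward; lengths in mm; the calibration is good to about 2 mm. A picture is of the moment at which its call begins: read the wrist's pose just before it. calibration takes no time and is no camera call.
- r.close_job(): hands the job in, once; it reports no verdict.
The state is a dict: "t": time; "joint_positions": joint angles; "qvel": joint speeds; "tau": joint torques, N m; "ee_pos": TCP position; "ee_rot": TCP orientation; "wrist_force": force on the tool from outside, world axes, zero at the start; "moment": the same for the moment, N m; "grip_width": finger opening in mm.
Only numpy, scipy, OpenCV 4.12 (cv2) and the standard library are available. Lean on these libraries where they do the work, as an engineer would, in place of code of your own. Each camera call takes 0.05 s, during which the arm holds its last target. There are 200 camera calls.

TASK

Two gluing arbors stand on the blue bench mat. On the one with the slotted castle nut, tighten the nut clockwise (seen from above) until it is snug and then a little further, to the first point where its slots line up with the cotter cut across the end of the stud; that is less than a sixth of a turn, and do not run on past it. Leave the plain nut on the other arbor as it is, and let go.

Things in the scene. Friction and masses are not known exactly. Their poses are not given: they have to be found in the camera images.
- castle_grip (a point): Steel castle nut: centre of its hexagon (46 mm across flats, 28 mm high), half-way up. On it a crown 44 mm wide, 12 mm high, with six slots 8 mm wide, one over each flat. The brass stud ends 31 mm above this point, an 8 mm cotter cut across its end. z up; x points out through a flat's middle and turns with the nut. Under the nut a 39 mm ring; wider rings (84 mm) from 38 mm below this point.
- castle_nut (a joint): Angle of the castle nut about the upright stud, rad, growing clockwise from above (tightening). 0: slots lined up with the cotter cut. Starts between -0.80 and -0.45; snug from -0.35 on. Turns against friction with 0.13 to 0.2 N m, a little stiffer as it tightens; stays where left, neither rises nor sinks. Stops at -1.15 and 0.55.
- plain_grip (a point): Bystander: plain steel hexagon nut on the other arbor, centre of its hexagon (46 mm across flats, 28 mm high), half-way up. Same rings below; no crown, no slots, no cut in its stud. Both arbors are fixed to the bench on 110 mm square plates, 80 mm under this point to the plate's foot; which one stands left or right varies.
- plain_nut (a joint): Angle of the plain nut, rad, clockwise from above; starts at 0 and is to stay there.
There are look-alikes about, which are no part of the job. What is shaped like the part that bears plain_grip but red is not meant.

How it is judged (in metres and radians):
On the way, in this order (a step that is already met when the one before it is completed fails the run):
1. the castle nut is tightened until snug (angle above -0.35 rad) (value of joint castle_nut above -0.35 rad).
2. then turned a little further until a slot lines up with the cotter cut (within 10 degrees) (value of joint castle_nut between -0.175 and 0.175 rad), for 0.2 s.
At the end, for the whole second after the job is handed in: The castle nut rests with its slots lined up with the cotter cut, within 10 degrees (0.175 rad) either way; the plain nut is still within 10 degrees of where it was (all of step 2 and velocity of joint castle_nut between -0.05 and 0.05 rad/s and value of joint plain_nut between -0.175 and 0.175 rad); the robot touches nothing.
It fails at once if the castle nut is run more than 20 degrees past the line-up (value of joint castle_nut above 0.35 rad).
It fails at once if the plain nut is turned by more than 15 degrees (value of joint plain_nut above 0.262 rad or value of joint plain_nut below -0.262 rad).
It also fails if it takes over 32 s, if anything falls off the work surface, if the arm or the gripper's body presses on something with over 40 N, if the wrist force passes 120 N, or if a joint passes its speed limit or range.

## Working session

There is one attempt and no reset: what is moved stays moved. The work goes in short steps, Python scripts to look and compute and a tool call to move; the robot and the scene stay as the last step left them, time stands still between calls to the robot, and variables do not carry over. Pictures are saved under pics/ and viewed, about 8 in all and at most 12, crops included, and the job is handed in when it is done.

Besides the shell and the picture viewer there is one more tool, called by a JSON object that holds its "name" and its "arguments". carry_out: Moves the arm, as the interface text tells. Its arguments: {"type":"object","properties":{"grip":{"type":"array"},"travel":{"type":"array"},"yaw":{"type":"array"},"grip_force":{"type":"number"}},"required":["grip","travel","yaw"]}

```bash
ls; mkdir -p pics; python3 - <<'E'
from station import r, eyes
import cv2, numpy as np
s=r.state(); print(s, r.grasp_offset)
ims=[]
for n in ("top","side"):
    im=eyes.get_image(n); cv2.imwrite(f"pics/{n}0.png",im[:,:,::-1]); c=eyes.calibration(n); print(n,c)
print(eyes.calibration("wrist"))
E
```

```text
pics
{'t': 0.0, 'joint_positions': array([-1.1408883 ,  0.46947486, -0.04859126,  1.53369758,  0.02414861,
        1.14096227, -0.08227283]), 'qvel': array([ 0.00188634,  0.00088487, -0.00047141, -0.00052887,  0.00057306,
       -0.00176219,  0.00017451]), 'tau': array([ 7.37578939e-04, -5.10312760e+01, -4.61650605e-02, -2.37711364e+01,
        1.07142865e-02,  7.72662868e-03, -2.00182228e-05]), 'ee_pos': array([298.69302624, 604.67480233, 230.23732912]), 'ee_rot': array([ 2.27360129e-01,  9.73810257e-01, -9.63365222e-04, -1.65401209e-04]), 'wrist_force': array([-0.45596012,  0.5383288 , -0.14839108]), 'moment': array([0.04097044, 0.02064095, 0.08523367]), 'grip_width': 84.9687481299091} 18.700000000000003
top {'vertical_fov': 57.91771674772327, 'cx': 253.03213263668908, 'cy': 192.74734062728555, 'k1': 0.01799157839393835, 'R': array([[-0.02719366, -0.99958621, -0.00937592],
       [-0.9892381 ,  0.0282587 , -0.14355987],
       [ 0.14376541,  0.0053711 , -0.98959722]]), 't': array([ 59.29695238, 399.842415  , 819.69841831])}
side {'vertical_fov': 51.9022259509855, 'cx': 248.69454722335917, 'cy': 185.34158778384767, 'k1': -0.07579106368753882, 'R': array([[ 0.91350328, -0.40643745, -0.01789843],
       [-0.29014041, -0.62001359, -0.72897304],
       [ 0.28518467,  0.67111232, -0.68430838]]), 't': array([-348.25734361,  196.61274739,  838.27467781])}
{'vertical_fov': 62.089136553023195, 'cx': 256.2703828563381, 'cy': 188.94978573031636, 'k1': -0.08680329049527143, 'T_tool_cam': array([[ 3.26775199e-04, -9.59958729e-01, -2.80141273e-01,
         6.99248432e+01],
       [ 9.99999938e-01,  2.76241721e-04,  2.19869518e-04,
        -1.93610597e-01],
       [-1.33678956e-04, -2.80141327e-01,  9.59958759e-01,
        -1.43015202e+02],
       [ 0.00000000e+00,  0.00000000e+00,  0.00000000e+00,
         1.00000000e+00]])}
```

View pics/top0.png

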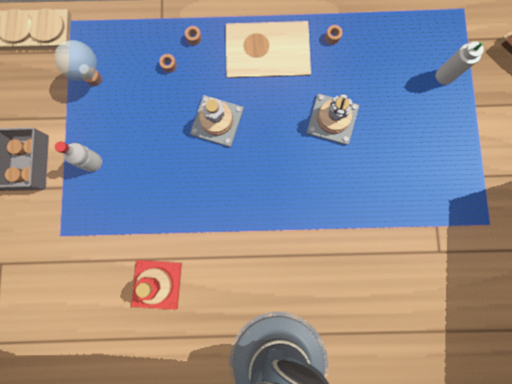

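View pics/side0.png

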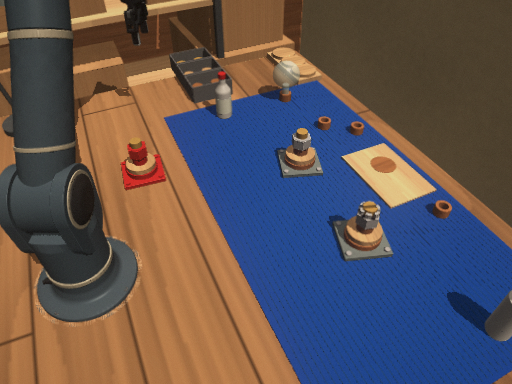

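The top view shows the castle nut near (341,105) and the plain nut near (213,108). In the side view they are near (369,212) and (302,140). The red decoy is off the mat at (148,288). Next I'll locate both by triangulation.

```bash
cat > h.py <<'E'
import numpy as np, cv2
from station import r, eyes
from scipy.spatial.transform import Rotation as Ro
def cam(n,s=None):
    c=eyes.calibration(n); f=192/np.tan(np.radians(c["vertical_fov"]/2))
    if n=="wrist":
        T=np.array(c["T_tool_cam"]); Rt=Ro.from_quat(s["ee_rot"]).as_matrix()
        Rwc=Rt@T[:3,:3]; o=Rt@T[:3,3]+s["ee_pos"]
    else: Rwc=np.array(c["R"]).T; o=-Rwc@np.array(c["t"])
    return f,c["cx"],c["cy"],c["k1"],Rwc,o
def ray(C,p):
    f,cx,cy,k,R,o=C; d=np.array([(p[0]-cx)/f,(p[1]-cy)/f]); u=d.copy()
    for _ in range(20): u=d/(1+k*(u@u))
    v=R@np.array([*u,1]); return o,v/np.linalg.norm(v)
def plane(C,p,z):
    o,v=ray(C,p); return o+v*(z-o[2])/v[2]
def proj(C,X):
    f,cx,cy,k,R,o=C; x=R.T@(np.asarray(X)-o); u=x[:2]/x[2]; u=u*(1+k*(u@u)); return f*u+[cx,cy]
def tri(a,b):
    (o1,v1),(o2,v2)=a,b
    A=np.stack([v1,-v2],1); s=np.linalg.lstsq(A,o2-o1,rcond=None)[0]
    p,q=o1+s[0]*v1,o2+s[1]*v2; return (p+q)/2,np.linalg.norm(p-q)
E
python3 - <<'E'
from h import *
t,s=cam("top"),cam("side")
for n,a,b in (("castle",(342,104),(369,208)),("plain",(212,106),(302,136))):
    print(n,*tri(ray(t,a),ray(s,b)),plane(t,a,108))
print("plate castle ctr", [plane(t,p,10).round() for p in ((318,95),(359,99),(350,143),(307,138))])
print("plate plain ctr", [plane(t,p,10).round() for p in ((203,96),(243,106),(233,146),(191,137))])
for n in("top","side"):
    im=cv2.imread(f"pics/{n}0.png")
T=cv2.imread("pics/top0.png")[75:155,180:370]; S=cv2.imread("pics/side0.png")[110:270,260:420]
T=cv2.resize(T,None,fx=4,fy=4,interpolation=2); S=cv2.resize(S,(280,280))
cv2.imwrite("pics/crop0.png",T)
E
```

```text
castle [ 589.17426037 -161.5785361   107.43385564] 0.9206923118085193 [ 589.4160158  -161.61802637  108.        ]
plain [599.72608079 138.67385366  92.23259305] 1.670820444749786 [594.07084484 136.54190815 108.        ]
plate castle ctr [array([ 656., -127.,   10.]), array([ 641., -233.,   10.]), array([ 525., -202.,   10.]), array([541., -93.,  10.])]
plate plain ctr [array([663., 172.,  10.]), array([632.,  68.,  10.]), array([526.,  96.,  10.]), array([553., 203.,  10.])]
```

View pics/crop0.png

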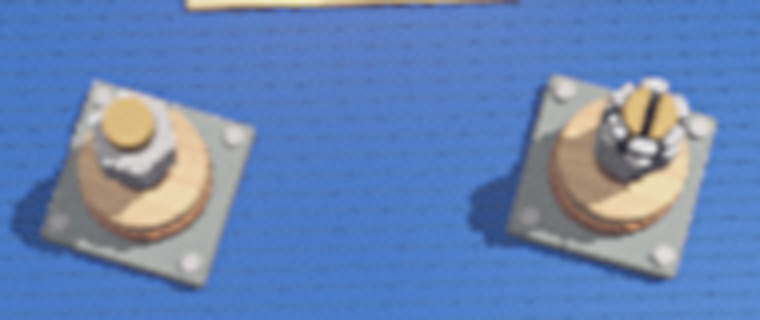

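The two views agree with the sizes given: the castle stud top is at about (590,-163,108), and its plate centre is at (591,-164). Now I'll lift and travel there.

{"name": "carry_out", "arguments": {"grip": [85,85,85,85,85,85,85,85,85,85,85,85], "travel": [[0,0,-0.7],[-0.3,-0.3,-0.7],[-0.7,-0.65,0],[-0.7,-0.65,0],[-0.7,-0.65,0],[-0.7,-0.65,0],[-0.7,-0.65,0],[-0.7,-0.65,0],[-0.7,-0.65,0],[-0.7,-0.65,0],[-0.7,-0.65,0],[-0.7,-0.65,0]], "yaw": [0,0,0,0,0,0,0,0,0,0,0,0]}}

```text
t: 1.3
ee_pos: [475.7, 136.7, 301.2]
ee_rot: [0.227, 0.974, 0.0, -0.0]
wrist_force: [1.3, 1.0, -0.4]
grip_width: 84.6
```

{"name": "carry_out", "arguments": {"grip": [85,85,85,85,85,85,85,85,85,85], "travel": [[-0.65,-0.6,0],[-0.65,-0.6,0],[-0.65,-0.6,0],[-0.65,-0.6,0],[-0.65,-0.6,0],[-0.65,-0.6,0],[-0.5,-0.5,0.4],[-0.2,-0.2,0.6],[0,0,0.4],[0,0,0]], "yaw": [0,0,0,0,0,0,0,0,0,0]}}

```text
t: 2.3
ee_pos: [584.3, -155.8, 227.6]
ee_rot: [0.228, 0.974, -0.0, -0.004]
wrist_force: [-0.2, -0.1, 0.1]
grip_width: 85.1
```

```bash
python3 - <<'E'
from h import *
s=r.state(); im=eyes.get_image("wrist"); print(s["t"],s["ee_pos"],s["ee_rot"],s["joint_positions"].round(3))
np.save("s1.npy",s,allow_pickle=True); cv2.imwrite("pics/w1.png",im[:,:,::-1])
C=cam("wrist",s); p=proj(C,(590,-163,111)); print(p)
x,y=p.astype(int); x0,y0=max(x-100,0),max(y-75,0); print(x0,y0)
cv2.imwrite("pics/w1c.png",cv2.resize(im[y0:y0+150,x0:x0+200,::-1],None,fx=4,fy=4,interpolation=2))
E
```

```text
2.3 [ 584.32829144 -155.75049397  227.59800254] [ 2.27966160e-01  9.73661549e-01 -2.78421281e-04 -3.81310447e-03] [-0.121  0.375  0.412  1.727 -0.166  1.082  1.456]
[252.06211236 192.70773017]
152 117
```

View pics/w1c.png

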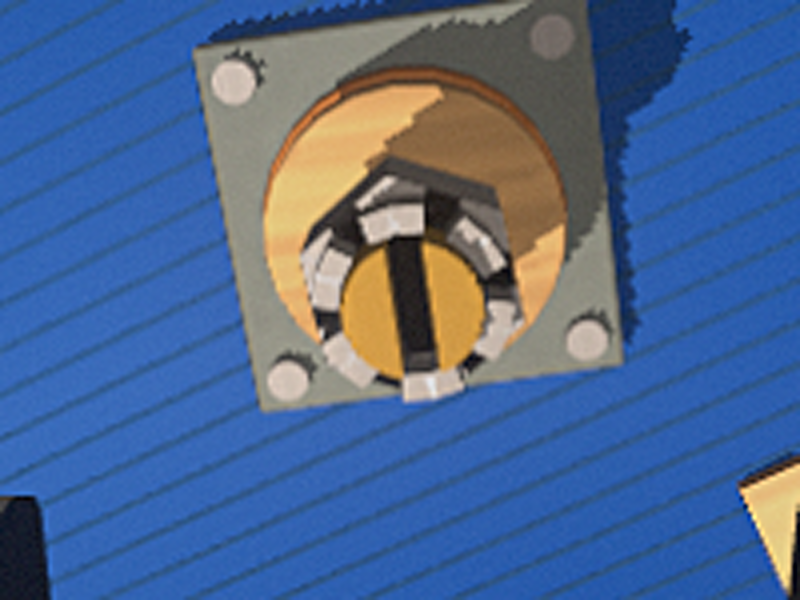

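The close-up shows the stud centre at about px (255.5,194). The cut runs from crop (404,238) to (422,365). The slots sit near crop (440,213), (500,283), (476,366), (388,385), (327,322) and (348,226).

```bash
python3 - <<'E'
from h import *
s=np.load("s1.npy",allow_pickle=True).item(); C=cam("wrist",s)
P=lambda p,z: plane(C,(152+p[0]/4,117+p[1]/4),z)
c=P((414,308),111); print("stud",c)
a,b=P((404,238),111),P((422,365),111); d=a-b; cut=np.degrees(np.arctan2(d[1],d[0])); print("cut",cut,np.linalg.norm(d))
sl=[P(p,106) for p in((440,213),(500,283),(476,366),(388,385),(327,322),(348,226))]
m=np.mean(sl,0); print("slot centre",m)
an=[np.degrees(np.arctan2(*(q-m)[1::-1])) for q in sl]; print(np.round(an,1),[np.linalg.norm(q-m).round(1) for q in sl])
z=np.mean(np.exp(6j*np.radians(an))); f=np.degrees(np.angle(z))/6; print("slot phase mod60",f,abs(z))
dl=(f-cut)%60; print("ccw offset of slots vs cut mod60",dl,"-> joint",-np.radians(dl))
X=Ro.from_quat(s["ee_rot"]).as_matrix(); print(X.round(3))
for k in range(-3,3): print("yaw for jaw y on flat",k, )
ty=np.degrees(np.arctan2(X[1,1],X[0,1])); print("tool y deg",ty,"cw turn needed",[round((ty-f)%60+60*k,1) for k in(-2,-1,0,1)])
e=np.array([c[0],c[1],0])-s["ee_pos"]; print("delta tool",X.T@e)
E
```

```text
stud [ 592.32396979 -160.88821845  111.        ]
cut 161.3560544218819 28.416559895029113
slot centre [ 591.98898223 -160.94125866  106.        ]
[ 137.2   75.3   16.1  -42.3 -101.5 -166.2] [np.float64(20.1), np.float64(19.1), np.float64(20.5), np.float64(20.3), np.float64(19.4), np.float64(21.5)]
slot phase mod60 16.443543451419934 0.9865218362637816
ccw offset of slots vs cut mod60 35.087489029538034 -> joint -0.6123922098228286
[[-0.896  0.444 -0.008]
 [ 0.444  0.896  0.001]
 [ 0.007 -0.002 -1.   ]]
yaw for jaw y on flat -3
yaw for jaw y on flat -2
yaw for jaw y on flat -1
yaw for jaw y on flat 0
yaw for jaw y on flat 1
yaw for jaw y on flat 2
tool y deg 63.64555953701588 cw turn needed [np.float64(-72.8), np.float64(-12.8), np.float64(47.2), np.float64(107.2)]
delta tool [-11.10626925  -0.53518724 227.52481667]
```

The nut reads about -0.61 rad, which is inside the stated range. So the plan is to turn the jaws by -12.8° onto a flat, grip, then turn +35° clockwise.

{"name": "carry_out", "arguments": {"grip": [85,85,85,85,85,85,85,85,85], "travel": [[-0.22,-0.01,0],[0,0,0],[0,0,0.4],[0,0,0.5],[0,0,0.4],[0,0,0.2],[0,0,0],[0,0,0],[0,0,0]], "yaw": [0,-0.8,-0.8,0,0,0,0,0,0]}}

```text
t: 3.25
ee_pos: [597.4, -161.5, 157.9]
ee_rot: [0.117, 0.993, -0.0, 0.001]
wrist_force: [-0.2, 0.4, -0.1]
grip_width: 84.6
```

```bash
python3 - <<'E'
from h import *
s=r.state(); im=eyes.get_image("wrist"); print(s["t"],s["ee_pos"],s["ee_rot"],s["wrist_force"],s["moment"])
np.save("s2.npy",s,allow_pickle=True); cv2.imwrite("pics/w2.png",cv2.resize(im[:,:,::-1],(768,576)))
print(proj(cam("wrist",s),(592,-161,111)))
X=Ro.from_quat(s["ee_rot"]).as_matrix(); print(np.degrees(np.arctan2(X[1,1],X[0,1])), X.T@(np.array([592.2,-161,58])-s["ee_pos"]))
E
```

```text
3.25 [ 597.36425214 -161.46967967  157.85337343] [ 1.17373004e-01  9.93086827e-01 -6.04940656e-05  1.45893046e-03] [-0.21512321  0.3894852  -0.1250115 ] [ 0.01546286 -0.00656432  0.03224265]
[255.61945841 202.89335069]
76.51897352388688 [ 5.42219549 -0.76936911 99.83783928]
```

View pics/w2.png

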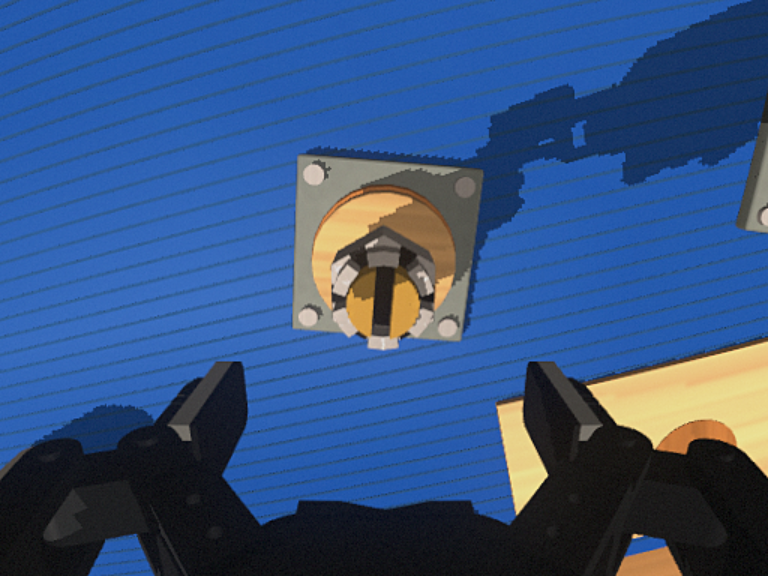

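The stud is at px (254.7,200), within 3 px of the prediction, and the jaws face opposite flats. I'll correct by about 6.5 mm, descend and grip.

{"name": "carry_out", "arguments": {"grip": [85,85,85,85,85,85,85], "travel": [[0.13,-0.02,0],[0,0,0.4],[0,0,0.6],[0,0,0.6],[0,0,0.4],[0,0,0],[0,0,0]], "yaw": [0,0,0,0,0,0,0]}}

```text
t: 4.0
ee_pos: [589.8, -160.9, 56.9]
ee_rot: [0.117, 0.993, -0.0, 0.0]
wrist_force: [0.1, -0.7, -0.6]
grip_width: 85.0
```

{"name": "carry_out", "arguments": {"grip": [46,46,46,46,40,40,40,40], "travel": [[0,0,0],[0,0,0],[0,0,0],[0,0,0],[0,0,0],[0,0,0],[0,0,0],[0,0,0]], "yaw": [0,0,0,0,0,0,0,0], "grip_force": 40}}

```text
t: 4.8
ee_pos: [590.2, -160.7, 57.1]
ee_rot: [0.117, 0.993, 0.0, 0.001]
wrist_force: [-1.9, 1.2, 5.6]
grip_width: 45.6
```

```bash
python3 - <<'E'
from h import *
s=r.state(); print(s["t"],s["ee_pos"],s["ee_rot"],s["wrist_force"],s["moment"],s["grip_width"],s["joint_positions"].round(2))
X=Ro.from_quat(s["ee_rot"]).as_matrix(); print(np.degrees(np.arctan2(X[1,1],X[0,1])))
E
```

```text
4.8 [ 590.18893406 -160.66692094   57.14513578] [1.17458267e-01 9.93077638e-01 1.56732984e-04 5.79847883e-04] [-1.94084833  1.20600348  5.58833708] [0.11570517 0.1815432  0.00648064] 45.60217826651648 [-0.02  0.58  0.3   1.85 -0.24  0.75  1.75]
76.50914277929171
```

The opening of 45.6 mm means the jaws are on the flats, and the forces are small. Now the tightening turn.

{"name": "carry_out", "arguments": {"grip": [40,40,40,40,40,40,40,40,40,40,40,40], "travel": [[0,0,0],[0,0,0],[0,0,0],[0,0,0],[0,0,0],[0,0,0],[0,0,0],[0,0,0],[0,0,0],[0,0,0],[0,0,0],[0,0,0]], "yaw": [0.3,0.5,0.5,0.5,0.5,0.5,0.5,0.5,0.4,0,0,0]}}

```text
t: 6.0
ee_pos: [590.2, -160.6, 57.1]
ee_rot: [0.399, 0.917, 0.0, 0.0]
wrist_force: [-0.1, 1.3, 6.3]
grip_width: 45.4
```

```bash
python3 - <<'E'
from h import *
s=r.state(); im=eyes.get_image("wrist"); print(s["t"],s["ee_pos"],s["wrist_force"],s["moment"],s["grip_width"])
np.save("s3.npy",s,allow_pickle=True)
X=Ro.from_quat(s["ee_rot"]).as_matrix(); print(np.degrees(np.arctan2(X[1,1],X[0,1])))
p=proj(cam("wrist",s),(592,-161,111)); print(p)
x0,y0=int(p[0])-100,max(0,int(p[1])-75); print(x0,y0)
cv2.imwrite("pics/w3.png",cv2.resize(im[y0:y0+150,x0:x0+200,::-1],None,fx=4,fy=4,interpolation=2))
E
```

```text
6.0 [ 590.2269318  -160.58615384   57.12606622] [-0.06220577  1.29614493  6.32695069] [ 0.10180699  0.27871964 -0.06509665] 45.42256393272714
42.91811406225514
[258.8303882  318.82291704]
158 243
```

View pics/w3.png

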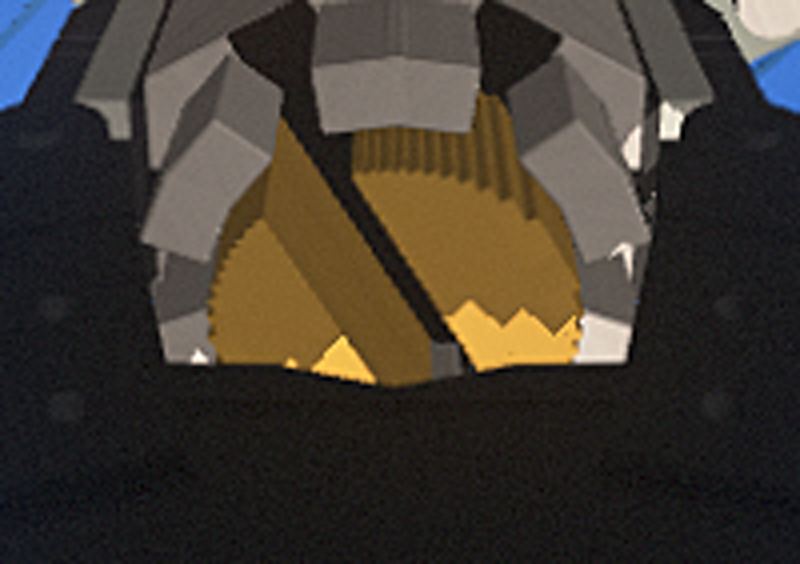

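The cut now runs into the upper-left slot. Its right edge goes from crop (352,175) to (470,370) and its left edge from (265,220) to (378,380). I'll measure the angle against the jaws.

```bash
python3 - <<'E'
from h import *
s=np.load("s3.npy",allow_pickle=True).item(); C=cam("wrist",s)
P=lambda p,z: plane(C,(158+p[0]/4,243+p[1]/4),z)
L=[P(p,111) for p in((265,220),(378,380),(352,175),(470,370))]
for a,b in((L[0],L[1]),(L[2],L[3])):
    d=a-b; print(np.degrees(np.arctan2(d[1],d[0])))
u=(L[2]-L[3])/np.linalg.norm(L[2]-L[3]); w=L[2]-L[0]; print("cut width",np.linalg.norm(w-u*(w@u)))
print("jaw+120",42.92+120)
# tooth edges at crown top (z 106): slot between teeth upper-left
A,B=P((272,158),106),P((324,132),106); print(A,B,np.linalg.norm(A-B)); 
m=(A+B)/2; c=np.mean(L,0); d=m-np.array([591.3,-161,106]); print(np.degrees(np.arctan2(d[1],d[0])),np.linalg.norm(d))
E
```

```text
162.21791693062207
159.7501049163325
cut width 8.345560397120787
jaw+120 162.92000000000002
[ 576.40355641 -160.56273295  106.        ] [ 577.93245943 -155.66189544  106.        ] 5.133785417113973
168.45134552591333 14.42400532081679
```

The cut is at about 161.2° and the slot at about 162.9° by the jaws, so roughly 2° remain. I'll turn 2.4° more, hold, open and lift straight up.

{"name": "carry_out", "arguments": {"grip": [40,40,40,40,40,85,85,85,85,85,85,85], "travel": [[0,0,0],[0,0,0],[0,0,0],[0,0,0],[0,0,0],[0,0,0],[0,0,0],[0,0,0],[0,0,0],[0,0,0],[0,0,0],[0,0,0]], "yaw": [0.15,0.15,0,0,0,0,0,0,0,0,0,0]}}

```text
t: 7.25
ee_pos: [589.7, -160.7, 56.2]
ee_rot: [0.419, 0.908, 0.0, -0.0]
wrist_force: [-0.1, 0.2, -0.2]
grip_width: 85.4
```

{"name": "carry_out", "arguments": {"grip": [85,85,85,85,85,85,85,85], "travel": [[0,0,-0.3],[0,0,-0.6],[0,0,-0.7],[0,0,-0.7],[0,0,-0.7],[0,0,-0.4],[0,0,0],[0,0,0]], "yaw": [0,0,0,0,0,0,0,0]}}

```text
t: 8.05
ee_pos: [589.5, -160.6, 226.8]
ee_rot: [0.419, 0.908, 0.0, 0.0]
wrist_force: [-0.2, -0.4, 0.7]
grip_width: 84.6
```

```bash
python3 - <<'E'
from h import *
s=r.state(); im=eyes.get_image("wrist"); print(s["t"],s["ee_pos"],s["wrist_force"],s["grip_width"])
np.save("s4.npy",s,allow_pickle=True)
p=proj(cam("wrist",s),(592,-161,111)); x0,y0=int(p[0])-66,max(0,int(p[1])-50); print(x0,y0)
cv2.imwrite("pics/w4.png",cv2.resize(im[y0:y0+100,x0:x0+133,::-1],None,fx=6,fy=6,interpolation=2))
E
```

```text
8.05 [ 589.51414071 -160.59424231  226.83644316] [-0.19245537 -0.36089766  0.65118235] 84.56877139479957
191 134
```

View pics/w4.png

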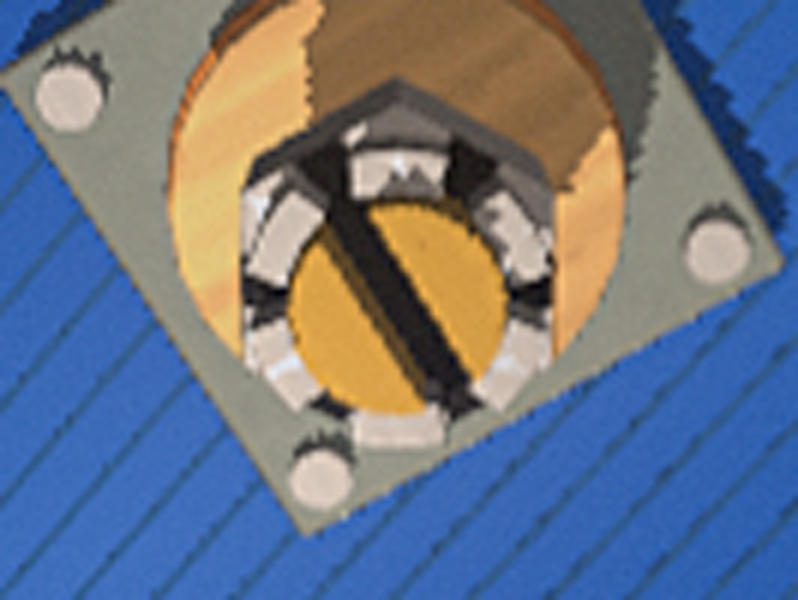

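The cut (from (350,210) to (450,395)) runs straight into the slots at (330,175) and (462,400), and the gripper is clear. I'm handing in.

```bash
python3 -c "
from station import r
print(r.close_job(), r.state()['t'])"
```

```text
the job is handed in; nothing more can be done
the job is handed in; nothing more can be done
```

The castle nut is tightened to the first line-up of its slots with the cotter cut, and I handed the job in with the gripper open and clear of everything. The hand-in reports no verdict.

- **Turn:** I measured the nut at about -0.61 rad, gripped it on two opposite flats (45.6 mm opening), and turned it about 36° clockwise in one grasp. Then I opened the jaws and lifted 170 mm straight up at about 8 s.
- **Line-up:** The last wrist picture shows the cut running straight into two opposite slots. By jaw angle the remaining error is about 1°; by eye in that picture it is about 3°. Both are well inside the 10° limit.
- **Disagreement:** During the turn, a rough reading from two slot edges differed from the jaw angle by about 5.5°. I judged that reading noisy, and the last picture agreed with the jaw angle.
- **Plain nut:** The arm never went near it while low, but I did not take a separate picture of it afterwards.

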